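Load, stir and shut the flip-lid cooker

TASK

Press the cooker's thumb latch so that its lid springs open, and put every slice of corn from the chopping board into the pot with the potatoes. Then take the wooden stick from its stand and stir down among the food, two full turns clockwise as seen from above, stand the stick back in its stand, and snap the lid shut so that it stays latched with all the food inside. Leave the bowl, the spice jar and the sauce bottle where they are.

Things in the scene. Friction and masses are not known exactly. Their poses are not given: they have to be found in the camera images.
- pot: small round white electric cooker standing fixed on the table. Origin: centre of its underside; z up; its -x axis points to the grey front panel with the thumb latch, its +x axis to the lid hinge, +y to the left seen from the latch. Outer diameter 200 mm, rim 106 mm high, wall 6 mm (inner radius 94 mm), inner floor 15 mm above the table. Food wedges between wall and stick if stirred near the wall: turns of 26 mm radius with the end 15 to 25 mm off the inner floor run freely.
- lid (a joint): angle (rad) of the round lid, 200 mm wide, 22 mm thick: 0 shut, 1.8 open at its stop, past upright, where a spring holds it. To shut it, push its outer face from beyond the hinge towards the latch and down (2 to 3 N), then press its top near the latch edge with 5 to 15 N until its tongue snaps under the latch hook: latched it rests near 0.01 when let go.
- lid_hinge (a point): on the lid's hinge line, at the pot's (112, 0, 107) mm; the hinge runs along the pot's y axis. The lid's underside lies in the plane of the hinge when shut, and its centre is 112 mm from the hinge line.
- lid_front (a point): point on the lid's outer (top) face 8 mm in from its edge at the latch side, 204 mm from the hinge line and 22 mm off the lid's underside; moves with the lid.
- latch (a joint): thumb latch, a rocker: 0 at rest (hooked), up to 0.25 rad fully pressed. It frees the lid at about 0.1 rad; fully down takes about 3 to 4 N and the pad's middle then has sunk 8 mm. It springs back by itself.
- latch_pad (a point): middle of the upper face of the grey thumb pad (40 by 44 mm) that sticks out level from the pot's front; press it straight down. It lies 147 mm from the pot's axis on the -x side, 106 mm above the table. The hook stands behind it, up to 131 mm above the table, beginning 20 mm from the pad's middle towards the pot.
- board: fixed white chopping board 200 by 200 by 12 mm; origin at the centre of its underside.
- stand: fixed square steel utensil stand, outside 44 by 44 mm, 95 mm high, inside 32 by 32 mm, floor 6 mm thick, open on top; origin at the centre of its underside, sides along its x and y.
- stick: loose wooden stirring stick, 193 mm long, about 90 g, standing (leaning up to 0.25 rad) in the stand, its top about 197 mm above the table. Origin: centre of its lower end; z runs up along the stick. Lower end a ball of 20 mm diameter, round shaft 18 mm, square handle 24 by 24 mm (faces along its x and y) from 115 mm up to the top.
- stick_grip (a point): on the stick's axis in its handle, 165 mm from the lower end: a good height to grip.
- corn0: loose thick slice of corn cob, a disc of 42 mm diameter, 32 mm thick, about 60 g, at first lying flat on the board (it may be absent). Origin: its centre (middle of its axis); z along the cob.
- corn1: loose thick slice of corn cob, a disc of 42 mm diameter, 32 mm thick, about 60 g, at first lying flat on the board (it may be absent). Origin: its centre (middle of its axis); z along the cob.
- corn2: loose thick slice of corn cob, a disc of 42 mm diameter, 32 mm thick, about 60 g, at first lying flat on the board (it may be absent). Origin: its centre (middle of its axis); z along the cob.
- corn3: loose thick slice of corn cob, a disc of 42 mm diameter, 32 mm thick, about 60 g, at first lying flat on the board (it may be absent). Origin: its centre (middle of its axis); z along the cob.
- potato0_center (a point): centre of a small round potato, 30 mm diameter, 25 g, lying loose in the pot. The food is moist and slippery (friction about 0.2).
- potato1_center (a point): centre of a small round potato, 30 mm diameter, 25 g, lying loose in the pot. The food is moist and slippery (friction about 0.2).
- potato2_center (a point): centre of a small round potato, 30 mm diameter, 25 g, lying loose in the pot. The food is moist and slippery (friction about 0.2).
- bowl: bystander: white bowl 110 mm wide, 50 mm high; origin under its centre. Leave alone.
- spice: bystander: spice jar 42 mm wide, 100 mm high; origin under its centre. Leave alone.
- sauce: bystander: sauce bottle 56 mm wide, 150 mm high; origin under its centre. Leave alone.
Mind the look-alikes: they are no part of the job. What is shaped like the corn1 but green or grey is not meant.

How it is judged:
By the outcome, as a careful person would: the job done as asked, in the order asked, and still so for the second after the job is handed in, with the robot touching nothing.
Of corn0, corn1, corn2, corn3 only 2 to 3 are there at a start; the rules pass over those that are not, and their reading is None.
At some moment in a run one of corn0, corn1, corn2, corn3 may be knocked a few centimetres aside while the robot is not near it.
It also fails if it takes over 210 s, if anything falls off the work surface, if the arm or the gripper's body presses on something with over 40 N, if the wrist force passes 120 N, or if a joint passes its speed limit or range.

ROBOT

A 6-joint arm with a two-finger parallel gripper is mounted at the origin on the work surface. World frame = base frame: x ahead of the robot, y to its left, z up, the work surface at z = 0. Lengths are in m, angles in rad, forces in N, time in s.
With the tool pointing down it reaches from about 0.325 to 0.9 m from the base axis. Payload 3.5 kg.
Tool frame: the origin (TCP) lies midway between the tips of the shut fingers; the grasp point (between the pads) lies 19 mm behind it; z points along the fingers, y is the line along which they close (so a half turn about z gives the same grasp; the last joint's range is limited). The gripper opens to 85 mm and grips with 20 to 120 N. Pads are 22 mm wide; open, the fingers measure 114 mm over their backs; the gripper's body (76 mm by 85 mm) begins 54 mm behind the grasp point. The pads swing forward as they close: fully open they stand 13 mm farther back than shut.
Start: joints at [1.211, 0.276, -0.026, 1.268, 0, 1.467], TCP at [0.159, 0.605, 0.231] pointing down, gripper open.
Joint ranges: [-3.12, 3.12], [-0.85, 1.88], [-1.08, 1.24], [-1.95, 2.15], [-1.57, 1.53], [-3.14, 3.14]. Speed limits (rad/s): [2.57, 2.57, 3.14, 3.14, 3.14, 3.14].

INTERFACE

Orientations are given as [roll, pitch, yaw] about the fixed x, y, z axes, in that order (R = Rz(yaw) Ry(pitch) Rx(roll)).
In Python, from workcell import bot gives the robot as it stands. Calls block until the motion is done:
- bot.move_pose(position, orientation): joint-space move of the TCP to a pose.
- bot.move_l(position, feed=0.15, ori=None, force_limit=None): straight line of the TCP; ori=None keeps the orientation; feed is the mean speed in m/s. With force_limit (N) it stops when the force on the tool has changed by that much, and returns True; else False.
- bot.move_j(angles): joint-space move.
- bot.open() and bot.grasp(grip_force=None): open the fingers fully, or close them until they stop; grip_force is the grip in N (None keeps the last).
- bot.pause(seconds).
- bot.solve_ik(position, orientation): joint angles nearest the present ones, or None.
- bot.state(): the state.
- bot.grab_frame(name): name is "scene" or "top" or "wrist"; returns a dict with "image" (480x640x3 uint8, blue, green, red), "mtx" (3x3 intrinsics, pixels), "R" (3x3) and "t" (3): a world point X has camera coordinates R X + t. Camera axes: x right, y down, z forward; pixel columns grow to the right and rows downward; lengths in m; the calibration is good to about 2 mm. A picture is of the moment at which its call begins. There is no depth.
A pose or a line that the arm cannot do raises bot.PlanningError and nothing moves.
- bot.sign_off(): hands the job in; it is judged then, once.
The state is a dict: "t": time; "joint_positions": joint angles; "joint_vel": joint speeds; "tau": joint torques, N m; "tool_pos": TCP position; "tcp_rot": TCP orientation; "force": force on the tool from outside, world axes, zero at the start; "ft_torque": the same for the moment, N m; "width": finger opening in m; "grip_force": force on a finger pad.
Only numpy, scipy, OpenCV 4.12 (cv2) and the standard library are available. Lean on these libraries where they do the work, as an engineer would, in place of code of your own. Each camera call takes 0.05 s, during which the arm holds its last target. There are 200 camera calls.

## Working session

There is one attempt and no reset: what is moved stays moved. The work goes in short steps, each a Python script; the robot and the scene stay as the last script left them, time stands still between calls to the robot, and variables do not carry over. Pictures are saved under pics/ and viewed, at most 14 in all, crops included, and the job is handed in when it is done.

```bash
mkdir -p pics; ls
python3 - <<'E'
from workcell import bot
import cv2
for n in("top","scene"):
    f=bot.grab_frame(n);cv2.imwrite(f"pics/{n}0.png",f["image"])
    print(n,f["mtx"].tolist(),f["R"].round(3).tolist(),f["t"].round(3).tolist())
print(bot.state())
E
```

```text
pics
top [[495.9805471476093, 0.0, 317.7783622827614], [0.0, 495.9805471476093, 240.93135086833607], [0.0, 0.0, 1.0]] [[0.001, -1.0, -0.011], [-0.985, 0.001, -0.175], [0.175, 0.011, -0.985]] [0.03, 0.527, 1.417]
scene [[507.65455462553007, 0.0, 315.3995507233854], [0.0, 507.65455462553007, 241.4098276908637], [0.0, 0.0, 1.0]] [[-0.77, 0.638, 0.023], [0.363, 0.466, -0.807], [-0.526, -0.613, -0.59]] [0.378, -0.119, 1.446]
{'t': 0.1, 'joint_positions': array([ 1.21061050e+00,  2.77064360e-01, -2.77605046e-02,  1.26799542e+00,
       -1.93341332e-05,  1.46740487e+00]), 'joint_vel': array([-0.00066703, -0.00110785,  0.0014781 , -0.00099679,  0.00021333,
       -0.00013853]), 'tau': array([ 1.31208844e-04, -4.46710753e+01,  2.96128070e+01,  8.48440774e-03,
       -9.90053513e-05, -3.31146843e-08]), 'tool_pos': array([0.15849585, 0.60383283, 0.23025901]), 'tcp_rot': array([-3.13957751e+00, -1.89656606e-04,  2.88479811e+00]), 'force': array([ 0.77450219,  0.10246989, -0.27415727]), 'ft_torque': array([-0.02678488, -0.02790385, -0.01355459]), 'grip_force': 0.0, 'width': 0.08505997311601904}
```

View pics/top0.png

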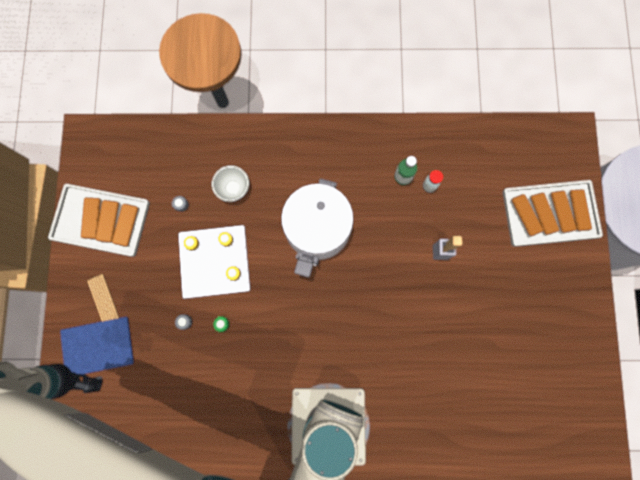

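View pics/scene0.png

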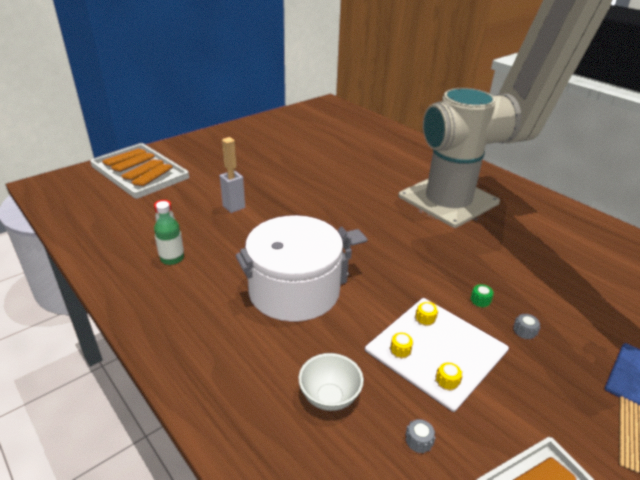

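Top view: the pot lid is at (317,220), its latch pad at (305,266) and its hinge at (326,184). The stand is at (444,249) with the stick's top at (457,241).

Corn candidates are the yellow discs on the board at (191,243), (225,239) and (233,273). The grey (179,203), (183,322) and green (221,324) discs are off the board, so they are look-alikes. The yellow ones on the board fit the description. I'll confirm with an enlarged crop.

```bash
cat > h.py <<'E'
from workcell import bot
import cv2, numpy as np
from scipy.optimize import least_squares
def ray(f,u,v):
    d=f["R"].T@np.linalg.solve(f["mtx"],[u,v,1.]); return -f["R"].T@f["t"],d
def at(f,u,v,z):
    c,d=ray(f,u,v); return c+d*(z-c[2])/d[2]
def proj(f,X):
    p=f["mtx"]@(f["R"]@np.asarray(X,float)+f["t"]); return p[:2]/p[2]
def blobs(f,lo,hi,amin=30):
    m=cv2.inRange(cv2.cvtColor(f["image"],cv2.COLOR_BGR2HSV),np.array(lo),np.array(hi))
    m=cv2.morphologyEx(m,cv2.MORPH_CLOSE,np.ones((5,5)))
    n,l,s,c=cv2.connectedComponentsWithStats(m)
    return [(c[i],s[i,4]) for i in range(1,n) if s[i,4]>amin]
E
python3 - <<'E'
from h import *
f=bot.grab_frame("top");im=f["image"]
a=cv2.resize(im[220:300,165:265],None,fx=4,fy=4,interpolation=cv2.INTER_CUBIC)
b=cv2.resize(im[170:290,270:370],None,fx=4,fy=4,interpolation=cv2.INTER_CUBIC)[:480]
c=cv2.resize(im[225:265,425:475],None,fx=8,fy=8,interpolation=cv2.INTER_CUBIC)
o=np.zeros((560,800,3),np.uint8);o[:320,:400]=a;o[:480,400:]=b;
o[320:560,:400]=cv2.resize(c,(400,320))[:240]
cv2.imwrite("pics/crop.png",o)
for c,n in blobs(f,(20,120,100),(35,255,255)): print(c,n,at(f,*c,0.036))
print("lid",at(f,317,221,.117),"pad",at(f,305,267,.106),"hinge",at(f,326,184,.107),"stand",at(f,444,249,.09),"sticktop",at(f,457,241,.197))
E
```

```text
[226.09333333 239.78666667] 75 [0.53232301 0.30311232 0.036     ]
[191.43617021 243.26595745] 94 [0.52192244 0.40623016 0.036     ]
[233.69879518 273.37349398] 83 [0.43180518 0.27734738 0.036     ]
lid [0.57137944 0.03117067 0.117     ] pad [0.44188387 0.06483904 0.106     ] hinge [0.6827619  0.00542599 0.107     ] stand [ 0.49515917 -0.33008447  0.09      ] sticktop [ 0.49929691 -0.33885741  0.197     ]
```

View pics/crop.png

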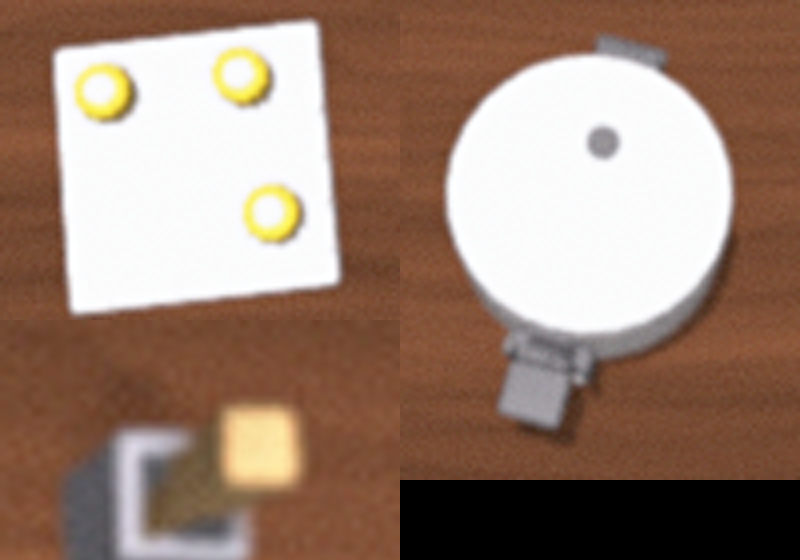

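The crop confirms three yellow corn slices on the board with white tops. Next I compute the poses and press the latch.

Run:
```python
from h import *
f=bot.grab_frame("top")
lc=at(f,317.5,218.5,.129); pad=at(f,304,268.2,.106)
d=(lc-pad)[:2]; yaw=np.arctan2(d[1],d[0]); print("lid",lc,"pad",pad,"dist",np.hypot(*d),"yaw",yaw)
u=np.array([np.cos(yaw),np.sin(yaw)])
# average the two
c=(lc[:2]+pad[:2]+147e-3*u)/2; print("pot",c)
print("stand",at(f,447.8,247,.095),"stick top",at(f,457.5,240.9,.197))
for p in((190.75,242.75),(225.5,239),(233,273.25)): print("corn",at(f,*p,.044))
P=c-.150*u
ori=[np.pi,-.25,yaw]
bot.grasp(20)
bot.move_pose([*P,.20],ori)
bot.move_l([*P,.125],.1)
w=bot.grab_frame("scene");cv2.imwrite("pics/press.png",w["image"][150:390,180:500])
r=bot.move_l([*P,.0965],.03,force_limit=15); print(r,bot.state()["tool_pos"],bot.state()["force"])
bot.pause(.5)
bot.move_l([*(P-.05*u),.16],.15)
bot.move_l([*(P-.05*u),.25],.2)
bot.pause(1)
w=bot.grab_frame("scene");cv2.imwrite("pics/after.png",np.hstack([cv2.imread("pics/press.png"),w["image"][150:390,180:500]]))
print(bot.state()["t"])
```

```text
lid [0.57591983 0.02962288 0.129     ] pad [0.43850067 0.06762577 0.106     ] dist 0.1425771535674218 yaw -0.2698041123582351
pot [0.57805125 0.02903344]
stand [ 0.500093   -0.33986014  0.095     ] stick top [ 0.49956291 -0.34018397  0.197     ]
corn [0.52209269 0.40617742 0.044     ]
corn [0.53325412 0.30335954 0.044     ]
corn [0.43128208 0.27795663 0.044     ]
True [0.43174086 0.06936814 0.09757041] [-3.19609402  1.04071886  6.39070526]
9.15
```

View pics/after.png

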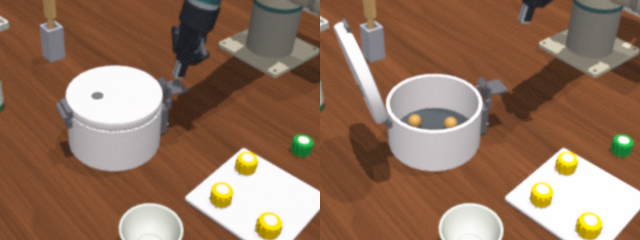

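The left half shows the press and the right half shows the lid fully open, with potatoes in the pot. Next comes the corn, re-detecting each slice before its pick.

```bash
cat >> h.py <<'E'
C=np.array([.578,.029]); YAW=-.27
U=np.array([np.cos(YAW),np.sin(YAW)]); V=np.array([-U[1],U[0]])
def potp(x,y,z): return [*(C+x*U+y*V),z]
def corns(f):
    out=[]
    for c,n in blobs(f,(20,120,100),(35,255,255)):
        p=at(f,*c,.036)
        if p[1]>.2: out.append(p[:2])
    return out
def down(yaw): return [np.pi,0,yaw]
E
cat > corn.py <<'E'
from h import *
import sys
x,y=float(sys.argv[1]),float(sys.argv[2])
f=bot.grab_frame("top"); cs=corns(f); print("seen",np.round(cs,3).tolist())
p=max(cs,key=lambda q:q[1])
yaw=float(sys.argv[3])
bot.open()
bot.move_pose([*p,.17],down(yaw))
cs=[q for q in corns(bot.grab_frame("wrist")) if np.hypot(*(q-p))<.06]; print("wrist",cs,"top",p)
if cs: p=min(cs,key=lambda q:np.hypot(*(q-p)))
bot.move_l([*p,.06],.2)
print("touch",bot.move_l([*p,.014],.06,force_limit=10))
bot.grasp(30); s=bot.state(); print("w",s["width"],s["grip_force"])
bot.move_l([*p,.2],.2)
bot.move_pose(potp(x,y,.2),down(yaw))
print("width",bot.state()["width"],"touch",bot.move_l(potp(x,y,.05),.12,force_limit=6),bot.state()["tool_pos"])
bot.open()
bot.move_l(potp(x,y,.2),.2)
bot.move_pose([.42,.15,.28],down(yaw)); print(bot.state()["t"])
E
python3 - <<'E'
from h import *
for yaw in (0,.6,1.2,2.88,-.3):
    print(yaw,[bot.solve_ik(p,down(yaw)) is not None for p in([.522,.406,.014],[.43,.278,.014],potp(40,0,.05) if 0 else potp(.04,0,.05))])
bot.move_pose([.42,.15,.28],down(YAW))
w=bot.grab_frame("top")["image"];s=cv2.resize(w[170:270,270:370],None,fx=4,fy=4)
bot.move_pose(potp(-.06,0,.30),down(YAW))
q=bot.grab_frame("wrist")["image"]
o=np.zeros((480,800,3),np.uint8);o[:400,:400]=s;o[:300,400:]=cv2.resize(q,(400,300));cv2.imwrite("pics/pot1.png",o)
E
```

```text
0 [True, True, True]
0.6 [True, True, True]
1.2 [True, True, True]
2.88 [True, True, True]
-0.3 [True, True, True]
```

View pics/pot1.png

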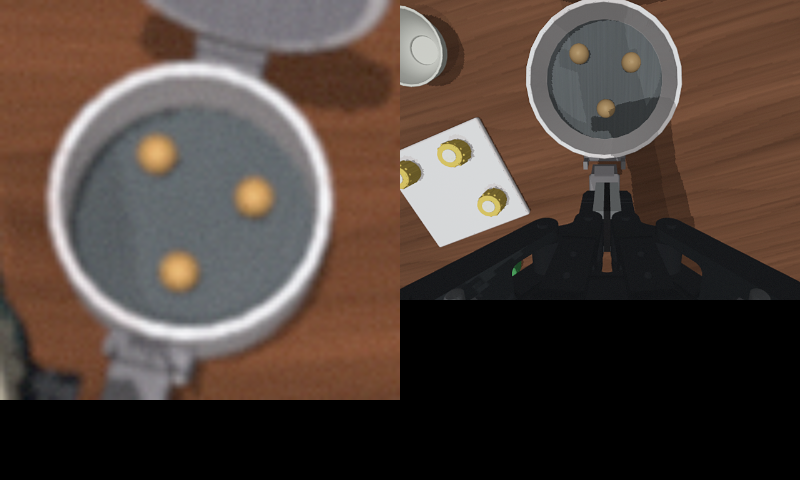

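The pot shows three potatoes, at wrist-picture pixels (579,54), (631,62) and (606,108). In the pot frame they lie at about (41,43), (28,-43) and (-48,0) mm. The corn goes into the gaps between them.

```bash
python3 corn.py -.022 .046 1.3
```

```text
seen [[0.535, 0.304], [0.522, 0.407], [0.432, 0.278]]
wrist [array([0.52591295, 0.4131239 ])] top [0.52236069 0.40676853]
touch False
w 0.04085959830285089 30.585156083106995
width 0.04126949035564568 touch True [0.56766109 0.07832479 0.0544126 ]
23.2833
```

```bash
python3 corn.py -.024 -.046 1.3 && python3 corn.py .045 -.003 -.27
python3 - <<'E'
from h import *
print(corns(bot.grab_frame("top")))
bot.move_pose(potp(-.06,0,.30),down(YAW))
f=bot.grab_frame("wrist");q=f["image"]
t=bot.grab_frame("top")["image"]
print(proj(f,potp(0,0,.015)),proj(f,potp(-.06,0,.02)))
cv2.imwrite("pics/pot2.png",np.hstack([q[:260,150:500],cv2.resize(t[120:300,150:480],(450,260))]))
E
```

```text
seen []
[]
[331.83922791 134.18128594] [331.79844883 193.4801113 ]Traceback (most recent call last):
  File "corn.py", line 5, in <module>
    p=max(cs,key=lambda q:q[1])
ValueError: max() iterable argument is empty
```

View pics/pot2.png

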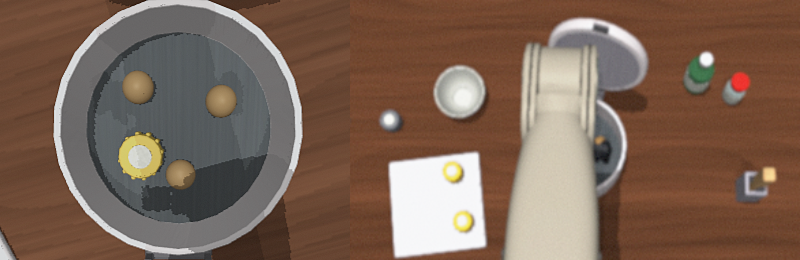

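The first slice is standing flat in the pot, and the two remaining slices are on the board. At the park pose the arm hid them, so I'll run the next picks from here and change the park position.

```bash
sed -i 's/\[.42,.15,.28\]/potp(-.06,0,.30)/' corn.py; python3 corn.py -.024 -.046 1.3 && python3 corn.py .045 -.003 -.27
python3 - <<'E'
from h import *
print(corns(bot.grab_frame("top")))
bot.move_pose(potp(-.06,0,.30),down(YAW))
f=bot.grab_frame("wrist");q=f["image"]
t=bot.grab_frame("top")["image"]
cv2.imwrite("pics/pot3.png",np.hstack([q[:260,150:500],cv2.resize(t[120:300,150:480],(450,260))]))
E
```

```text
seen [[0.534, 0.304], [0.432, 0.278]]
wrist [] top [0.53434538 0.30439972]
touch False
w 0.00030030458805348486 0.0
width 0.0001291595652264068 touch False [ 0.54342006 -0.00905148  0.0507876 ]
40.425
seen [[0.628, 0.292], [0.432, 0.278]]
wrist [array([0.63325289, 0.29511888])] top [0.62824425 0.29200772]
touch False
w 0.040803517927186235 30.454094409942627
width 0.040557547988591326 touch False [0.62149413 0.01406274 0.05099409]
52.0583
[array([0.43184389, 0.27772921])]
```

View pics/pot3.png

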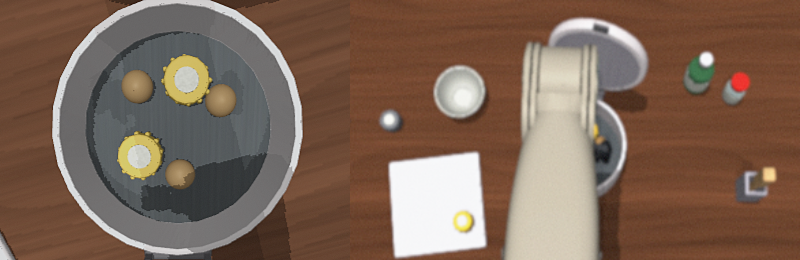

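The slice at the far edge was knocked aside, but it was found and is now in the pot. One slice remains on the board. After it I look at the stick with the wrist camera.

```bash
python3 corn.py -.024 -.046 1.3
python3 - <<'E'
from h import *
f=bot.grab_frame("wrist");q=f["image"][:260,150:500]
print("left",corns(bot.grab_frame("top")))
bot.move_pose([.40,-.34,.33],down(0))
g=bot.grab_frame("wrist")
print(proj(g,[.5,-.34,.095]),proj(g,[.5,-.34,.197]))
t=bot.grab_frame("scene")["image"][110:230,170:310]
o=np.zeros((560,800,3),np.uint8);o[:260,:350]=q;o[:360,350:]=cv2.resize(g["image"],(450,337))[:,:][:337] if 0 else cv2.resize(g["image"],(450,360));o[260:500,:280]=cv2.resize(t,(280,240))
cv2.imwrite("pics/s4.png",o);print(bot.state()["t"])
np.savez("g.npz",**g)
E
```

```text
seen [[0.432, 0.278]]
wrist [array([0.43513109, 0.28426049])] top [0.43199218 0.27795651]
touch False
w 0.0415484977982926 30.382245182991028
width 0.04115794192908873 touch True [ 0.54045255 -0.00833913  0.05862405]
64.4
left []
[332.89245706  89.0316768 ] [333.48682977  76.02185375]
66.1
```

View pics/s4.png

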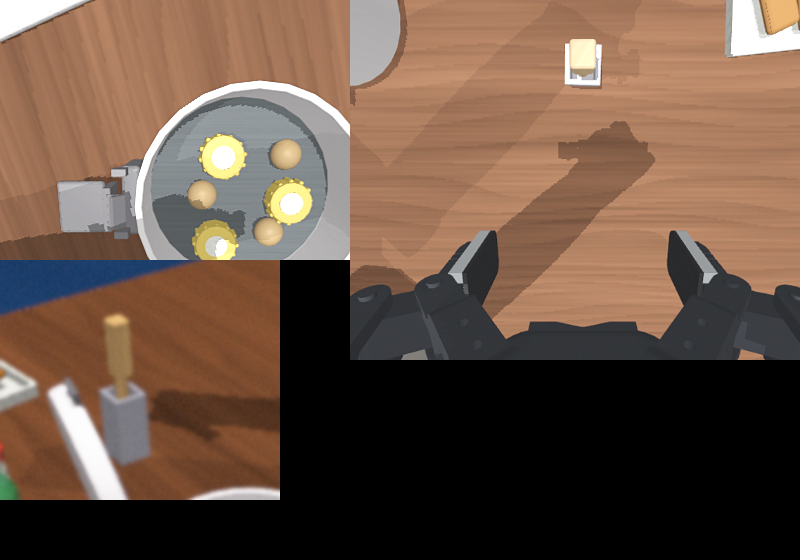

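All three slices are in the pot and the board is empty. The stand is where expected. I enlarge the stick to get its lean.

Run:
```python
import numpy as np,cv2
g=np.load("g.npz");im=g["image"][40:130,290:375]
a=cv2.resize(im,None,fx=6,fy=6,interpolation=cv2.INTER_CUBIC)
s=cv2.imread("pics/scene0.png")[130:215,210:255]
o=np.zeros((540,800,3),np.uint8);o[:,:510]=a;o[:510,520:790]=cv2.resize(s,(270,510),interpolation=cv2.INTER_CUBIC)
cv2.imwrite("pics/s5.png",o)
```

```text
(no output)
```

View pics/s5.png

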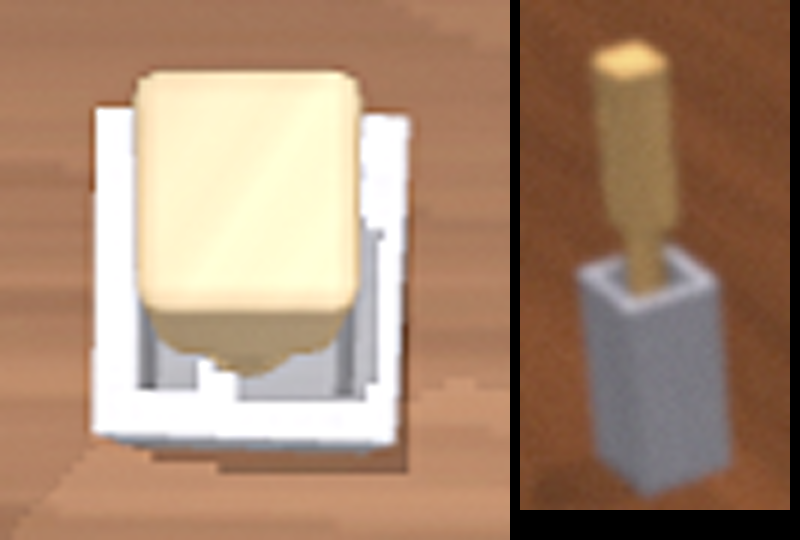

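Stick top face centre is (331.3,71.7) and stand rim centre (331.3,85.7) in wrist pixels. The handle faces line up with the picture axes. Next I compute the grip and grasp the stick.

Run:
```python
from h import *
g=dict(np.load("g.npz"))
S=at(g,331.3,85.7,.095);T=at(g,331.3,71.7,.197);print(S,T)
S2=np.array([.5001,-.3399]);T2=np.array([.4996,-.3402])
S=(S[:2]+S2)/2;T=(T[:2]+T2)/2; print("stand",S,"top",T,"off",T-S)
# the lower end sits low on the far side: estimate lean from bottom offset = -offset limited 6 mm
o=T-S; b=S-np.clip(o*.6,-.006,.006); ax=(T-b)/.187; print("lean",ax)
G=b+ax*.165
# tool z = -(ax,1): pitch p: tool z x = -sin p ; roll pi+r: tool z y
p=ax[0]; r=-ax[1]
from scipy.spatial.transform import Rotation as Ro
ori=[np.pi+r,p,0]; print("toolz",Ro.from_euler("xyz",ori).apply([0,0,1]))
a=np.array([ax[0],ax[1],1.]);a/=np.linalg.norm(a)
Gp=np.array([*b,.008])+a*.165   # grasp point
tcp=Gp-a*.014                   # pads stand ~5 mm back at 24 mm width
bot.open()
bot.move_pose(tcp+a*.09,ori)
print(bot.move_l(tcp,.1,force_limit=8),bot.state()["tool_pos"])
bot.grasp(60);s=bot.state();print(s["width"],s["grip_force"],s["force"],s["ft_torque"])
bot.move_l(tcp+np.array([0,0,.15]),.12)
q=bot.grab_frame("scene")["image"][60:240,150:390]
cv2.imwrite("pics/s6.png",cv2.resize(q,None,fx=3,fy=3))
np.save("tcp.npy",np.r_[tcp,ori,S]);s=bot.state();print(s["width"],s["t"])
```

```text
[ 0.50272722 -0.33860434  0.095     ] [ 0.50254094 -0.33861145  0.197     ]
stand [ 0.50141361 -0.33925217] top [ 0.50107047 -0.33940572] off [-0.00034314 -0.00015355]
lean [-0.00293597 -0.00131381]
toolz [ 0.00293597  0.00131381 -0.99999483]
False [ 0.50165906 -0.33983535  0.15987341]
0.023418169997009356 60.427812337875366 [-0.49249085 -0.52550592  0.24214772] [-0.09176828  0.05282665 -0.01215557]
0.02318588291025142 69.9833
```

View pics/s6.png

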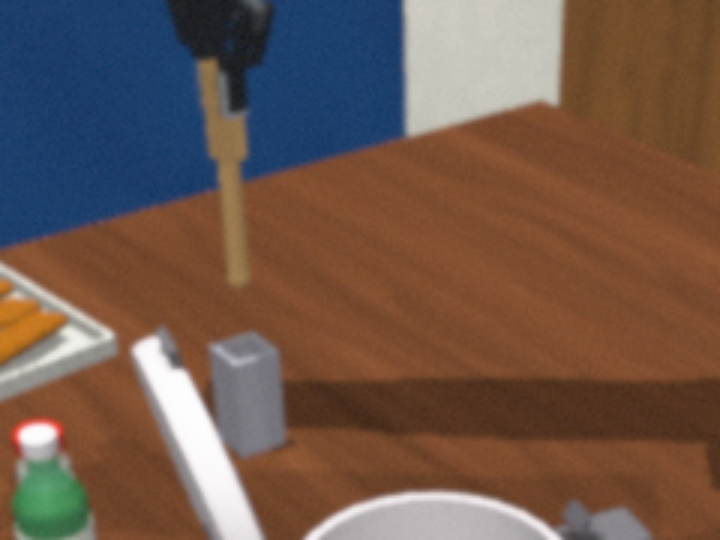

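The stick is held and hangs parallel to the stand. I lower it at the free pot centre, spiral out, and stir clockwise.

Run:
```python
from h import *
d=np.load("tcp.npy");ori=list(d[3:6])
z=.188
bot.move_l([.47,-.12,.312],.25); 
bot.move_l(potp(0,0,.312),.2)
print("touch",bot.move_l(potp(0,0,z),.1,force_limit=8),bot.state()["tool_pos"][2])
if bot.state()["tool_pos"][2]<z+.004:
    fm=0;N=20;a0=np.pi
    for k in range(1,int(2.6*N)+1):
        a=a0-2*np.pi*k/N; r=.026*min(1,k/5)
        bot.move_l(potp(r*np.cos(a),r*np.sin(a),z),.07)
        s=bot.state();fm=max(fm,np.hypot(*s["force"][:2]))
    print("max F",fm,"width",s["width"],s["force"],s["t"])
    q=bot.grab_frame("wrist")["image"]; t=bot.grab_frame("scene")["image"][150:390,180:500]
    o=np.zeros((300,720,3),np.uint8);o[:300,:400]=cv2.resize(q,(400,300));o[:240,400:]=t
    cv2.imwrite("pics/stir.png",o)
    print(bot.state()["tool_pos"],bot.state()["force"])
```

```text
touch False 0.18888001777439947
max F 1.3615660498770659 width 0.023184035390758344 [ 0.20640293 -0.07285032 -0.98589562] 87.2917
[0.59416265 0.0086402  0.18806453] [ 0.06922098 -0.23029012 -0.09426771]
```

View pics/stir.png

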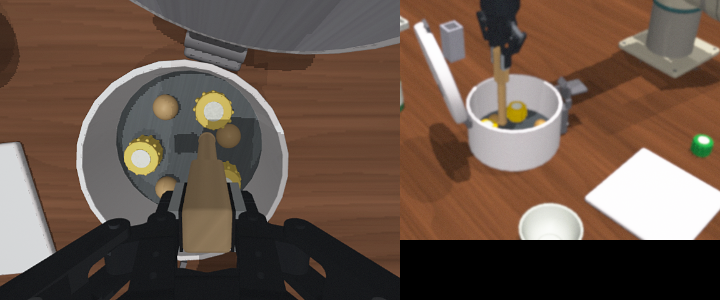

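Stick is still gripped at full depth in the pot with the food around it, and the stirring forces stayed low. Now I return it to the stand.

Run:
```python
from h import *
d=np.load("tcp.npy");t=d[:3]
bot.move_l(potp(0,0,.188),.07); bot.move_l(potp(0,0,.312),.15)
bot.move_l([.47,-.12,.312],.2)
bot.move_l([t[0],t[1],.312],.2); bot.pause(.3)
bot.move_l([t[0],t[1],.270],.1)
g=bot.grab_frame("wrist")["image"]
print("touch",bot.move_l([t[0],t[1],t[2]+.001],.06,force_limit=5),bot.state()["tool_pos"],bot.state()["force"])
if bot.state()["tool_pos"][2]<.17:
    bot.open(); bot.move_l([t[0],t[1],.29],.1)
    bot.move_pose([.40,-.34,.33],down(0))
w=bot.grab_frame("wrist")["image"];s=bot.grab_frame("scene")["image"][110:230,170:310]
o=np.zeros((300,700,3),np.uint8);o[:,:400]=cv2.resize(w,(400,300));o[:257,400:]=cv2.resize(s,(300,257))
cv2.imwrite("pics/ret.png",o);print(bot.state()["t"])
```

```text
touch False [ 0.50140266 -0.33955682  0.16042676] [-0.18034697 -0.13183155 -0.89486053]
96.8
```

View pics/ret.png

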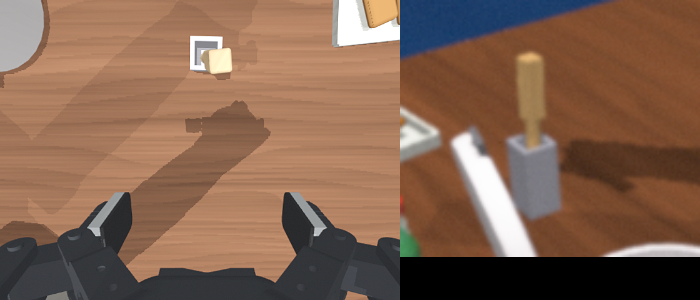

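The stick stands in the stand again. Next I close the lid with shut fingers: push from beyond the hinge, follow the lid's arc over, then press near the latch edge.

```bash
cat > lid.py <<'E'
from h import *
O=down(YAW)
def arc(th,s,off=.024):
    return potp(.112-s*np.cos(th)+off*np.sin(th),0,.107+s*np.sin(th)+off*np.cos(th))
far=potp(.24,0,.40); lo=potp(.24,0,.285); push=potp(.08,0,.285)
print([bot.solve_ik(p,O) is not None for p in(far,lo,push)])
bot.grasp(20)
bot.move_l([.62,-.32,.42],.25,ori=O)
bot.move_l(far,.25); bot.move_l(lo,.12)
print("F0",bot.state()["force"])
print(bot.move_l(push,.1,force_limit=20),bot.state()["force"],bot.state()["tool_pos"])
if np.hypot(*(bot.state()["tool_pos"][:2]-push[:2]))<.01:
    for th,s in zip(np.linspace(1.15,.12,9),np.linspace(.182,.194,9)):
        if bot.move_l(arc(th,s),.1,force_limit=20): print("stop",th); break
    print(bot.state()["force"],bot.state()["t"])
f=bot.grab_frame("scene")["image"][130:370,160:480];cv2.imwrite("pics/lid1.png",cv2.resize(f,(640,480)))
E
python3 lid.py
```

```text
[True, True, True]Traceback (most recent call last):
  File "lid.py", line 9, in <module>
    bot.move_l(far,.25); bot.move_l(lo,.12)
    ~~~~~~~~~~^^^^^^^^^
workcell.PlanningError: the arm cannot follow that straight line within its joint ranges
```

Run:
```python
from h import *
O=down(YAW);print(bot.state()["joint_positions"].round(2),bot.state()["tool_pos"])
for x,z in((.24,.40),(.22,.38),(.24,.285),(.21,.285),(.08,.285)):
  for y in (YAW,YAW+np.pi,):
    q=bot.solve_ik(potp(x,0,z),down(y)); print(x,z,round(y,2),None if q is None else np.round(q,2))
```

```text
[-0.57  0.39  0.52  1.7  -0.    2.84] [ 0.61945048 -0.31997824  0.41965574]
0.24 0.4 -0.27 [-0.12  0.66  0.9   1.81  0.   -2.99]
0.24 0.4 2.87 [-0.12  0.66  0.9   1.81  0.    0.15]
0.22 0.38 -0.27 [-0.12  0.59  0.74  1.72  0.   -2.99]
0.22 0.38 2.87 [-0.12  0.59  0.74  1.72  0.    0.15]
0.24 0.285 -0.27 [-0.12  0.62  0.59  1.54  0.   -2.99]
0.24 0.285 2.87 [-0.12  0.62  0.59  1.54  0.    0.15]
0.21 0.285 -0.27 [-0.12  0.55  0.49  1.51  0.   -2.99]
0.21 0.285 2.87 [-0.12  0.55  0.49  1.51  0.    0.15]
0.08 0.285 -0.27 [-0.09  0.31  0.13  1.39  0.   -2.96]
0.08 0.285 2.87 [-0.09  0.31  0.13  1.39  0.    0.18]
```

Joint 6 hits its limit with that yaw. The half-turned yaw gives the same grasp, so I use that.

```bash
sed -i 's/O=down(YAW)/O=down(YAW+np.pi)/; s/^bot.move_l(\[.62.*/bot.move_pose([.62,-.32,.42],O)/; s/^bot.move_l(far,.25)/bot.move_pose(far,O)/' lid.py; python3 lid.py
```

```text
[True, True, True]
F0 [ 0.61627348 -0.23329944  0.35019192]
False [ 0.97057259 -0.08065201  0.62453795] [0.65564595 0.00755206 0.28517406]
[-2.26845975 -1.18481179  2.36847522] 109.2083
```

View pics/lid1.png

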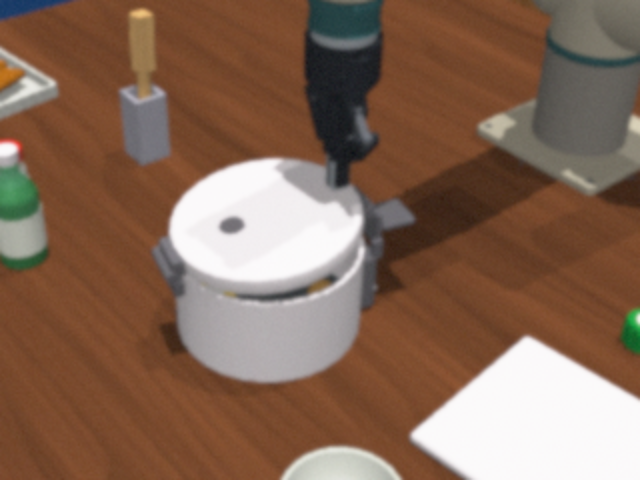

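The lid is nearly shut under the fingertips. Now I press until it snaps.

Run:
```python
from h import *
b=bot.state()["force"][2]
for z in np.arange(.144,.1225,-.002):
    r=bot.move_l(potp(-.084,0,z),.03,force_limit=13)
    s=bot.state();print(round(s["tool_pos"][2],4),s["force"][2].round(1),end="; ")
    if r or s["force"][2]>13: break
bot.pause(.3)
bot.move_l(potp(-.084,0,.2),.1); bot.move_pose([.40,-.2,.33],down(0)); bot.pause(.5)
f=bot.grab_frame("scene")["image"];t=bot.grab_frame("top")["image"]
o=np.zeros((480,800,3),np.uint8);o[:,:400]=cv2.resize(f[170:330,220:380],(400,400)) if 0 else cv2.resize(f[170:330,230:363],(400,480));o[:300,400:]=cv2.resize(t[130:340,160:480],(400,300))
cv2.imwrite("pics/shut.png",o);print(bot.state()["t"])
```

```text
0.1442 1.7; 0.1423 4.7; 0.1406 6.2; 0.1378 3.1; 0.1355 0.6; 0.1335 1.3; 0.1317 1.2; 0.1298 1.7; 0.1284 5.5; 0.1272 10.7; 0.1261 15.4; 116.0833
```

View pics/shut.png

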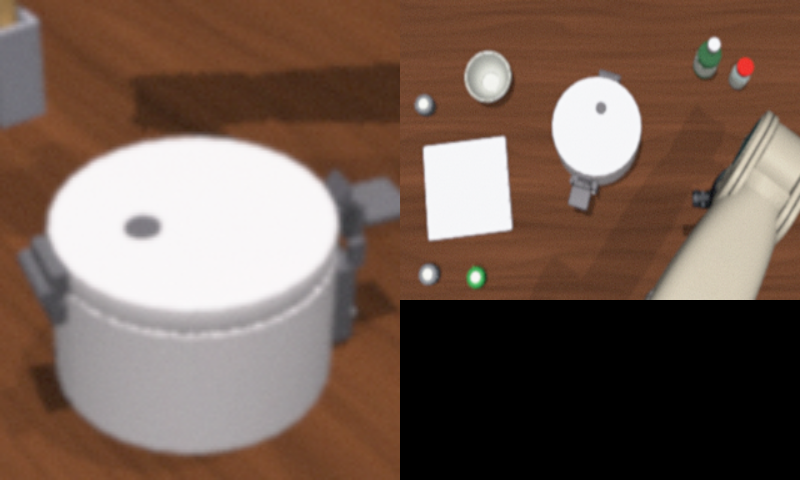

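The lid stays shut on its own after release. The force rose to 6 N, dropped as it snapped, then met a hard stop. The bystanders have not moved and the board is empty.

```bash
python3 -c "
from workcell import bot
print(bot.sign_off())"
```

```text
the job is handed in; nothing more can be done
None
```

The job is done and handed in at about 116 s: all three corn slices are in the pot, stirred just over two full clockwise turns; the stick is back in its stand, the lid is snapped shut and holding, and the bowl, spice jar and sauce bottle were left alone.

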